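# Set out the staining row on the lab bench

## Robot

A 7-joint arm with a two-finger parallel gripper is mounted at the origin on a cart in front of the work surface, level with it; the furniture and walls round the work are solid. World frame = base frame: x ahead of the robot, y to its left, z up, the work surface at z = 0. Lengths are in m, angles in rad, forces in N, time in s.
With the tool pointing down it reaches from about 0.425 to 0.95 m from the base axis. Payload 4.7 kg.
Tool frame: the origin (TCP) lies between the finger pads; the fingertips stand 25 mm ahead of it and the grasp point (between the pads) lies 6 mm ahead of it; x points along the fingers, z is the direction in which the jaws open and shut, and the axes are right-handed (so a half turn about x gives the same grasp; the last joint's range is limited). The gripper opens to 85 mm and grips with 20 to 120 N. Pads are 22 mm wide; open, the fingers measure 114 mm over their backs; the gripper's body (76 mm by 85 mm) begins 54 mm behind the grasp point. The pads swing forward as they close: fully open they stand 13 mm farther back than shut.
Start: joints at [-1.313, 0.469, -0.049, 1.532, 0.024, 1.141, -0.082], TCP at [0.191, 0.647, 0.256] pointing down, gripper open.
Joint ranges: [-2.59, 2.59], [-0.33, 1.99], [-1.39, 1.29], [0.1, 2.45], [-1.04, 4.18], [0.21, 1.99], [-2.66, 2.66]. Speed limits (rad/s): [2.57, 2.57, 3.14, 3.14, 3.14, 3.14, 3.14].

## Interface

Orientations are given as a 3x3 rotation matrix whose columns are the frame's x, y, z axes.
In Python, from rig import * gives the robot as it stands. Calls block until the motion is done:
- movep(position, orientation): joint-space move of the TCP to a pose.
- move_l(position, attitude=None, feed=0.15, until_force=None): straight line of the TCP; attitude=None keeps the orientation; feed is the mean speed in m/s. With until_force (N) it stops when the force on the tool has changed by that much, and returns True; else False.
- move_joints(angles): joint-space move.
- command_gripper(opening, newtons=None): finger opening in m; newtons is the grip in N (None keeps the last); returns when the fingers have stopped.
- sleep(seconds).
- inverse_kinematics(position, orientation): joint angles nearest the present ones, or None.
- sense(): the state.
- camera(name): name is "scene" or "top" or "wrist"; returns (picture, depth): 420x560x3 uint8, red, green, blue; 420x560 float32, m along the optical axis (not along the pixel's ray), 0 where there is no reading.
- camera_params(name): a dict with "K" (3x3 intrinsics, pixels), "position" and "rotation" of the camera in the world; the wrist camera has in their place "tool_from_camera" (4x4, takes a point from camera to tool coordinates, whose origin is the TCP and whose axes are the tool frame's). Camera axes: x right, y down, z forward; pixel columns grow to the right and rows downward; lengths in m; the calibration is good to about 2 mm. The wrist camera is an equidistant fisheye: a pixel r from the principal point sees the ray r / f radians off the axis. A picture is of the moment at which its call begins: read the wrist's pose just before it. camera_params takes no time and is no camera call.
A pose or a line that the arm cannot do raises Unreachable and nothing moves.
- finish_job(): hands the job in, once; it reports no verdict.
The state is a dict: "time_s": time; "joint_pos": joint angles; "qd": joint speeds; "joint_efforts": joint torques, N m; "position": TCP position; "tcp_rot": TCP orientation; "wrist_force": force on the tool from outside, world axes, zero at the start; "ft_torque": the same for the moment, N m; "finger_gap": finger opening in m.
Only numpy, scipy, OpenCV 4.12 (cv2) and the standard library are available. Lean on these libraries where they do the work, as an engineer would, in place of code of your own. Each camera call takes 0.05 s, during which the arm holds its last target.

## Task

Set out the staining place: stand the beaker midway between the culture dish and the cork block, and cover it with the watch glass, hollow side up and centred. Lay the white stage plate straight in front of the beaker (on the robot's side, square to the line from dish to block) with about 4 cm clear between their edges, and stand the dropper bottle beside the plate, parallel to that line, on the side where the culture dish is, again with about 4 cm clear. Keep the beaker and the bottle upright all the time.

Things in the scene. Friction and masses are not known exactly. Their poses are not given: they have to be found in the camera images.
- culture_dish: Round clear petri dish with a flat pale tan culture in it (yellower and slightly larger than the white stage plate), outer diameter 67 mm, 14 mm high, fixed to the bench. Origin: centre of its underside, z up. Its y axis lies along the line through dish and cork block, which runs left-right as the robot sees it, within 0.15 rad (so +y points left, -x to the robot); the block may be on either side of it.
- cork_block: Brown cork block, 45 x 60 x 22 mm high, fixed to the bench, turned up to 0.4 rad. Origin: centre of its underside, always 300 mm from the dish's centre.
- beaker: Clear glass beaker standing open end up, a hollow cylinder of outer diameter 52 mm, 67 mm high, about 55 g. Origin: centre of its underside, z up; any yaw. Grip round the outside.
- watch_glass: Shallow round glass bowl (watch glass), thin, whitish, hollow side up, 60 mm across at its rim (z = 11 mm), 11 mm high with a smaller, rounded underside, about 14 g. Origin: centre of its underside at its lowest point, z up. It is gripped across its rim, fingertips just off the bench. Lying centred on the beaker its rounded underside dips a little into the mouth, so that its origin is about 61 mm above the bench.
- stage_plate: Plain white round disc, diameter 60 mm, 9 mm thick, lying flat, about 45 g. Origin: centre of its underside, z up. Grip across its diameter, fingertips just off the bench.
- dropper_bottle: Amber dropper bottle with a black dropper cap, standing: round body of diameter 33 mm, straight-sided up to 41 mm, narrowing to the black cap (20 mm wide at its foot, 60 mm up, narrowing to the bulb); 96 mm high in all, about 60 g. Origin: centre of its underside, z up. Grip the body.
Not all that is in view belongs to the job. Of the things like the beaker, leave any that is blue; of the rest the larger one is meant. Leave any blue look-alike of the watch_glass alone.

How it is judged:
At the end, for the whole second after the job is handed in: Beaker within 15 mm of the midpoint of dish and block; watch glass on it, off by under 10 mm; stage plate in front, centre distance 81-111 mm; bottle beside plate on the dish's side, centre distance 72-102 mm; both square to the row within about 15 mm; all upright, released, at rest (((y of cork_block in the frame of culture_dish below 0 m and y of beaker in the frame of culture_dish between -0.165 and -0.135 m and y of stage_plate in the frame of culture_dish between -0.18 and -0.12 m and y of dropper_bottle in the frame of culture_dish between -0.1055 and -0.0215 m) or (y of cork_block in the frame of culture_dish above 0 m and y of beaker in the frame of culture_dish between 0.135 and 0.165 m and y of stage_plate in the frame of culture_dish between 0.12 and 0.18 m and y of dropper_bottle in the frame of culture_dish between 0.0215 and 0.1055 m)) and x of beaker in the frame of culture_dish between -0.015 and 0.015 m and x of stage_plate in the frame of culture_dish between -0.126 and -0.066 m and x of dropper_bottle in the frame of culture_dish between -0.138 and -0.054 m and horizontal distance between stage_plate and beaker between 0.081 and 0.111 m and horizontal distance between dropper_bottle and stage_plate between 0.0715 and 0.1015 m and horizontal distance between watch_glass and beaker below 0.01 m and height (world z) of watch_glass between 0.05 and 0.075 m and angle between watch_glass's own z axis and vertical below 0.2 rad and height (world z) of each of beaker, stage_plate, dropper_bottle below 0.005 m and angle between each of beaker, stage_plate, dropper_bottle's own z axis and vertical below 0.1 rad and linear speed of each of beaker, watch_glass, stage_plate, dropper_bottle below 0.01 m/s); the robot touches nothing.
It fails at once if the beaker is tipped by more than 0.6 rad (angle between beaker's own z axis and vertical above 0.6 rad).
It fails at once if the dropper bottle is tipped by more than 0.6 rad (angle between dropper_bottle's own z axis and vertical above 0.6 rad).
It also fails if it takes over 104 s, if anything falls off the work surface, if the arm or the gripper's body presses on something with over 40 N, if the wrist force passes 120 N, or if a joint passes its speed limit or range.

## Working session

There is one attempt and no reset: what is moved stays moved. The work goes in short steps, each a Python script; the robot and the scene stay as the last script left them, time stands still between calls to the robot, and variables do not carry over. Pictures are saved under pics/ and viewed, and the job is handed in when it is done.

```bash
ls; mkdir -p pics
python3 - <<'E'
from rig import *
import cv2, numpy as np
for n in ("scene","top","wrist"):
    p,d=camera(n); cv2.imwrite(f"pics/{n}0.png",p[:,:,::-1]); np.save(f"pics/{n}0d.npy",d)
    c=camera_params(n); print(n,{k:np.round(np.array(v),3).tolist() for k,v in c.items()})
s=sense(); print(s['time_s'],s['position'],s['tcp_rot'],s['finger_gap'])
E
```

```text
pics
scene {'K': [[431.136, 0.0, 275.444], [0.0, 431.136, 209.57], [0.0, 0.0, 1.0]], 'position': [0.679, 0.681, 1.134], 'rotation': [[-0.962, 0.238, -0.134], [0.272, 0.808, -0.522], [-0.016, -0.539, -0.842]]}
top {'K': [[488.793, 0.0, 282.178], [0.0, 488.793, 210.547], [0.0, 0.0, 1.0]], 'position': [0.219, 0.021, 1.778], 'rotation': [[0.03, -0.988, 0.151], [-1.0, -0.031, -0.001], [0.005, -0.151, -0.988]]}
wrist {'K': [[325.192, 0.0, 278.758], [0.0, 325.192, 206.654], [0.0, 0.0, 1.0]], 'tool_from_camera': [[0.001, -0.302, 0.953, -0.118], [-0.0, -0.953, -0.302, 0.076], [1.0, 0.0, -0.001, -0.001], [0.0, 0.0, 0.0, 1.0]]}
0.15 [0.19080447 0.64705532 0.25547543] [[-3.92314684e-04 -9.59167763e-01  2.82837495e-01]
 [-1.47707791e-03  2.82837764e-01  9.59166626e-01]
 [-9.99998832e-01 -4.14778643e-05 -1.52772692e-03]] 0.08546786240162291
```

View pics/scene0.png

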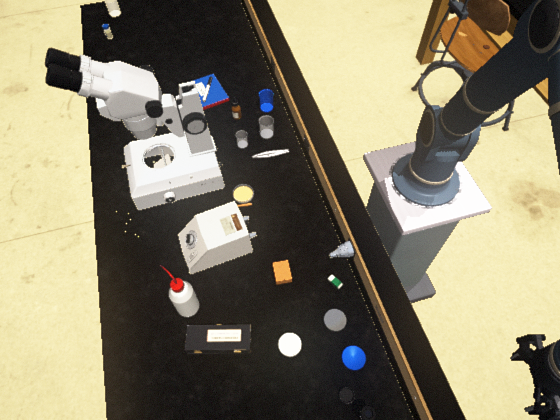

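View pics/top0.png

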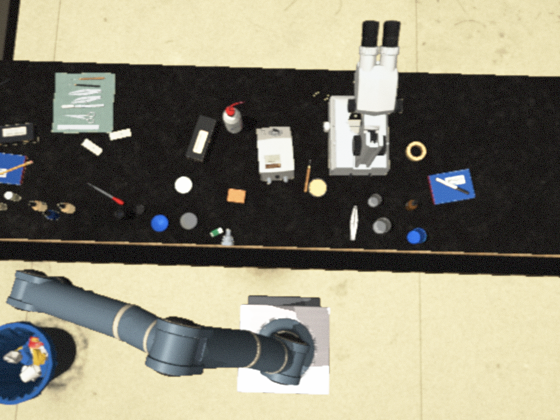

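View pics/wrist0.png

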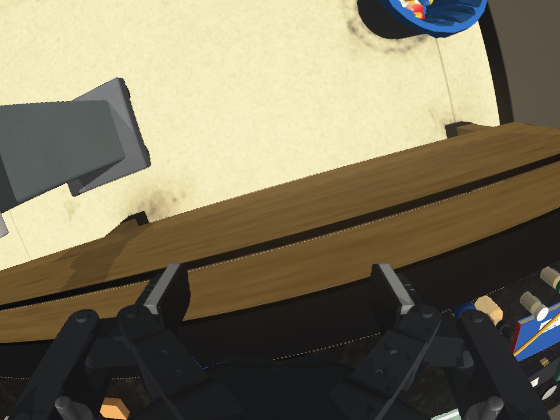

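The scene image shows the dish at (243,194), cork at (282,271), plate at (290,344), grey watch glass at (335,320) and its blue look-alike at (354,358). The larger clear beaker is at (266,127), the smaller at (241,139), the blue one at (266,100), and the bottle at (236,110). The top view agrees: dish (318,188), cork (236,196). A wedge-shaped instrument stands just behind the midpoint. Next I'll get coarse positions and obstacle heights.

```bash
cat > h.py <<'E'
from rig import *
import cv2, numpy as np
def ray(n,uv):
    c=camera_params(n);K=np.array(c['K']);R=np.array(c['rotation']);p=np.array(c['position'])
    u=np.atleast_2d(np.array(uv,float))
    d=np.c_[(u[:,0]-K[0,2])/K[0,0],(u[:,1]-K[1,2])/K[1,1],np.ones(len(u))]
    return p,d@R.T
def onplane(n,uv,z):
    p,d=ray(n,uv); t=(z-p[2])/d[:,2]; return p+d*t[:,None]
def cloud(n,depth):
    h,w=depth.shape; v,u=np.mgrid[0:h,0:w]
    p,d=ray(n,np.c_[u.ravel(),v.ravel()]); X=p+d*depth.ravel()[:,None]; X[depth.ravel()==0]=np.nan
    return X.reshape(h,w,3)
E
python3 - <<'E'
from h import *
for n,L in (("scene",dict(dish=(243,194),cork=(282,271),plate=(290,344),wg=(335,320),bwg=(354,358),bk=(266,130),bot=(236,112))),("top",dict(dish=(318,188),cork=(236,196),plate=(183,185),wg=(189,221),bk=(382,227),bot=(410,205)))):
    z=dict(dish=.012,cork=.022,plate=.009,wg=.008,bwg=.01,bk=.03,bot=.05)
    for k,v in L.items(): print(n,k,np.round(onplane(n,v,z[k])[0],3))
# height map from top+scene
for n in ("scene","top"):
    X=cloud(n,np.load(f"pics/{n}0d.npy")).reshape(-1,3)
    X=X[np.isfinite(X).all(1)&(X[:,2]>-.05)]
    g=np.full((24,50),-1.0)
    ix=((X[:,0]-.35)/.025).astype(int); iy=((.62-X[:,1])/.025).astype(int)
    m=(ix>=0)&(ix<24)&(iy>=0)&(iy<50)
    np.maximum.at(g,(ix[m],iy[m]),X[m,2])
    print(n,'cols y=.62..-.62 step .025; z in cm')
    for i in range(23,-1,-1): print('%.2f'%(.35+.025*i),' '.join('%2d'%round(100*q) for q in g[i]))
E
```

```text
scene dish [ 0.583 -0.1    0.012]
scene cork [0.54  0.194 0.022]
scene plate [0.576 0.39  0.009]
scene wg [0.443 0.363 0.008]
scene bwg [0.431 0.469 0.01 ]
scene bk [ 0.445 -0.326  0.03 ]
scene bot [ 0.528 -0.42   0.05 ]
top dish [ 0.578 -0.109  0.012]
top cork [0.536 0.19  0.022]
top plate [0.574 0.389 0.009]
top wg [0.441 0.359 0.008]
top bk [ 0.438 -0.341  0.03 ]
top bot [ 0.518 -0.438  0.05 ]
scene cols y=.62..-.62 step .025; z in cm
0.93 -100 -100 -100 -100 -100  0  1  1  1  1  1  1  1  1  1  1  1  1  1  1  1  1  1  1  1  1  1  1  1  1  1  1 50 50 49 50 50  0  1  1  1  1  1  1  1  1  1  0 -100 -100
0.90 -100 -100 -100 -100 -100  0  1  1  1  1  1  1  1  1  1  1  1  1  1  1  1  1  1  1  1  1  1  1  1  1  9  9 48 49 47 48 48  9  9 -100 -100  0  1  0  1  0 -100 -100 -100 -100
0.88 -100 -100 -100 -100 -100  1  1  1  1  1  1  1  1  1  1  1  1  1  1  1  1  1  1  1  1  1  1  1  1  1 10 10 47 47 47 47 47 11 11 -100 -100 -100  1  1 -100 -100 -100 -100 -100 -100
0.85 -100 -100 -100 -100 -100  1  1  1  1  1  1  1  1  1  1  1  1  1  1  1  1  1  1  1  1  1  1  1  1  1 10 11 45 45 44 45 45 11 
[... 6507 characters left out ...]
 1  1  1  1  1  1  1  1  1  1  1  2  1  1  7  7  7  1  1  1  1  1  1  1  1  1  1
0.42  6  7  1  1  1  2  1  2  1  2  1  1  1  1  1  1  1  1  1  1  1  1  1  1  1  1  1  1  1  0  1  1  1  1  2  1  1  7  4  7  1  1  7  7  1  1  1  1  1  1
0.40  1  1  1  1  1  2  2  1  1  1  2  1  1  2  2  1  8  1  1  1  1  1  1  1  1  1  1  1  1  1  1  1  1  1  2  1  1  7  7  1  1  1  7  7  7  1  1  1  1  1
0.38  1  1  1  1  1  1  1  1  1  1  1  1  1  1  2  1 10 10  1  1  1  1  1  1  1  2  1  1  1  1  1  1  1  1  2  1  1  1  1  1  1  1  7  7  7  1  1  1  1  1
0.35 15 14 14 14 14 14 14 14 14 14 14 14 14 14 14 14 14 14 14 14 14 14 14 14 14 14 15 14 14 14 14 14 14 14 14 14 14 14 14 14 14 14 14 14 14 14 14 14 14 14
```

Run:
```python
import cv2
a=cv2.imread('pics/scene0.png'); cv2.imwrite('pics/scz1.png',cv2.resize(a[60:220,110:310],None,fx=4,fy=3.75,interpolation=2)[:600,:800])
cv2.imwrite('pics/scz2.png',cv2.resize(a[200:400,180:400],None,fx=3,fy=3,interpolation=2))
```

```text
(no output)
```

View pics/scz1.png

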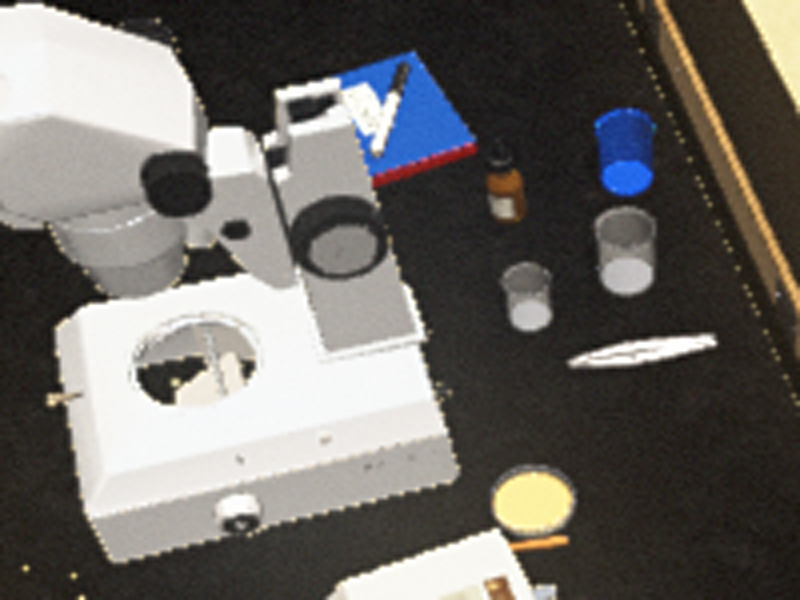

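View pics/scz2.png

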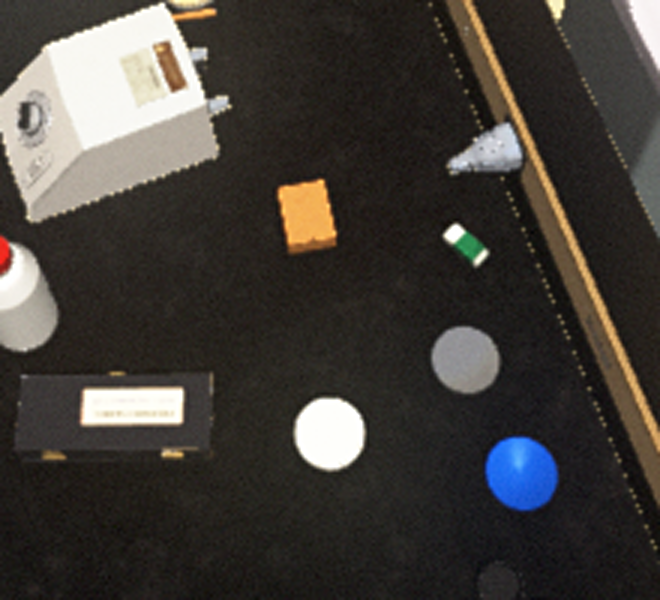

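The positions agree roughly between the two cameras. The wall stands at x≈0.36 and is 0.14 high. The instrument has knobs protruding right behind the midpoint. I'll refine everything with masks and measure those clearances.

```bash
cat > meas.py <<'E'
from h import *
def pix(n,pic,lo,hi,box,z,show=True):
    hsv=cv2.cvtColor(pic,cv2.COLOR_RGB2HSV); m=cv2.inRange(hsv,np.array(lo),np.array(hi))
    x0,y0,x1,y1=box; k=np.zeros_like(m); k[y0:y1,x0:x1]=m[y0:y1,x0:x1]
    c,_=cv2.findContours(k,cv2.RETR_EXTERNAL,cv2.CHAIN_APPROX_NONE)
    c=max(c,key=cv2.contourArea); P=onplane(n,c[:,0,:],z)
    (cx,cy),r=cv2.minEnclosingCircle((P[:,:2]*1000).astype(np.float32))
    f=np.zeros_like(k); cv2.drawContours(f,[c],-1,255,-1); M=cv2.moments(f,True)
    C=onplane(n,[M['m10']/M['m00'],M['m01']/M['m00']],z)[0]
    rect=cv2.minAreaRect((P[:,:2]*1000).astype(np.float32))
    return np.round(C,4),round(2*r,1),[np.round(q,1) for q in rect]
def project(n,X):
    c=camera_params(n);K=np.array(c['K']);R=np.array(c['rotation']);p=np.array(c['position'])
    q=(np.atleast_2d(X)-p)@R; q=q/q[:,2:]; return (q@K.T)[:,:2]
def meas(n,pic,what):
    S={'dish':((15,50,120),(35,200,255),(.58,-.105),.010,22),'cork':((5,120,90),(16,255,255),(.538,.192),.022,18),
       'plate':((0,0,170),(180,60,255),(.575,.39),.009,18),'wg':((0,0,50),(180,60,200),(.442,.361),.011,17)}
    lo,hi,c,z,h=S[what]; u,v=project(n,[c[0],c[1],z])[0].astype(int)
    return pix(n,pic,lo,hi,(u-h,v-h,u+h,v+h),z)
E
python3 - <<'E'
from meas import *
for n in ("scene","top"):
    pic=cv2.imread(f"pics/{n}0.png")[:,:,::-1].copy()
    for w in ('dish','cork','plate','wg'):
        print(n,w,*meas(n,pic,w))
    X=cloud(n,np.load(f"pics/{n}0d.npy")).reshape(-1,3)
    def sel(x0,x1,y0,y1,z0,z1):
        m=(X[:,0]>x0)&(X[:,0]<x1)&(X[:,1]>y0)&(X[:,1]<y1)&(X[:,2]>z0)&(X[:,2]<z1); return X[m]
    B=dict(beaker=(.40,.48,-.40,-.30,.055,.08),small=(.48,.56,-.35,-.28,.04,.07),blue=(.37,.45,-.49,-.40,.05,.08),bottle=(.48,.56,-.47,-.40,.05,.12),inst=(.55,.62,-.03,.12,.03,.2),wall=(.33,.40,-.4,.5,.11,.2))
    for k,b in B.items():
        q=sel(*b); print(n,k,len(q),'min',q.min(0).round(3),'max',q.max(0).round(3),'mid',((q.min(0)+q.max(0))/2).round(3),'mean',q.mean(0).round(3))
    q=sel(.55,.62,-.03,.12,.03,.2); q=q[q[:,0].argsort()][:25]; print(q.round(3)[::3].tolist())
    q=sel(.33,.40,-.4,.5,.02,.2); print('wall maxx z>.1',np.sort(q[q[:,2]>.12][:,0])[-5:].round(3))
E
```

```text
scene dish [ 0.5837 -0.0986  0.01  ] 85.6 [array([581.8, -95.8]), array([63.7, 80. ]), np.float64(6.9)]
scene cork [0.5474 0.2029 0.022 ] 78.6 [array([542.1, 193.9]), array([69.7, 44.7]), np.float64(85.9)]
scene plate [0.5773 0.3903 0.009 ] 60.9 [array([577.3, 391. ]), array([58.7, 59.3]), np.float64(73.9)]
scene wg [0.4434 0.3625 0.011 ] 63.0 [array([443.4, 362.1]), array([60.8, 60.2]), np.float64(45.4)]
scene beaker 88 min [ 0.417 -0.362  0.055] max [ 0.468 -0.308  0.075] mid [ 0.443 -0.335  0.065] mean [ 0.442 -0.337  0.063]
scene small 65 min [ 0.517 -0.332  0.04 ] max [ 0.554 -0.29   0.058] mid [ 0.536 -0.311  0.049] mean [ 0.535 -0.313  0.047]
scene blue 110 min [ 0.385 -0.488  0.05 ] max [ 0.434 -0.433  0.071] mid [ 0.409 -0.461  0.06 ] mean [ 0.41  -0.461  0.06 ]
scene bottle 61 min [ 0.513 -0.451  0.05 ] max [ 0.535 -0.432  0.097] mid [ 0.524 -0.442  0.074] mean [ 0.525 -0.442  0.069]
scene inst 246 min [ 0.584 -0.002  0.03 ] max [0.62  0.107 0.12 ] mid [0.602 0.052 0.075] mean [0.609 0.071 0.087]
scene wall 2582 min [ 0.33 -0.4   0.11] max [0.352 0.5   0.139] mid [0.341 0.0
[... 951 characters left out ...]
.384 -0.49   0.05 ] max [ 0.434 -0.436  0.074] mid [ 0.409 -0.463  0.062] mean [ 0.41  -0.465  0.062]
top bottle 40 min [ 0.507 -0.462  0.05 ] max [ 0.536 -0.434  0.097] mid [ 0.522 -0.448  0.074] mean [ 0.522 -0.446  0.071]
top inst 326 min [ 0.583 -0.015  0.031] max [0.62  0.102 0.124] mid [0.602 0.044 0.077] mean [0.609 0.047 0.083]
top wall 1436 min [ 0.33 -0.4   0.11] max [0.35  0.499 0.145] mid [0.34  0.049 0.128] mean [0.339 0.047 0.128]
[[0.583, 0.071, 0.048], [0.585, 0.067, 0.057], [0.59, 0.067, 0.049], [0.591, 0.01, 0.056], [0.591, 0.071, 0.06], [0.593, 0.064, 0.052], [0.596, 0.017, 0.049], [0.596, 0.075, 0.054], [0.597, 0.046, 0.073]]
wall maxx z>.1 [0.349 0.349 0.349 0.349 0.349]
```

```bash
cat > geo.py <<'E'
from h import *
def ori(f, tilt=0., flip=False):
    f=np.array([np.cos(f),np.sin(f),0]); up=np.array([0,0,1.])
    x=np.cos(tilt)*-up+np.sin(tilt)*f; z=np.cross(up,f)*(-1 if flip else 1); y=np.cross(z,x)
    return np.c_[x,y,z]
def tcp(g,R): return np.array(g)-0.006*R[:,0]   # TCP for a grasp point
E
python3 - <<'E'
from meas import *; from geo import *
for n in ("scene","top"):
    pic=cv2.imread(f"pics/{n}0.png")[:,:,::-1].copy()
    hsv=cv2.cvtColor(pic,cv2.COLOR_RGB2HSV); u,v=project(n,[.581,-.103,.01])[0].astype(int)
    m=np.zeros((420,560),np.uint8); m[v-22:v+22,u-22:u+22]=cv2.inRange(hsv,(15,50,120),(35,200,255))[v-22:v+22,u-22:u+22]
    m=cv2.morphologyEx(m,cv2.MORPH_OPEN,np.ones((6,6),np.uint8))
    c=max(cv2.findContours(m,0,1)[0],key=cv2.contourArea); P=onplane(n,c[:,0],.008)[:,:2]*1000
    print(n,'dish',cv2.fitEllipse(P.astype(np.float32)))
d=np.array([.5815,-.104]); c=np.array([.5385,.1915]); print(np.linalg.norm(c-d))
import itertools
T={'beaker':((.443,-.336,.04),[15]),'bk_place':((.554,.043,.04),[15]),'wg':((.443,.362,.02),[0]),'wg_place':((.554,.043,.085),[0]),
 'plate':((.577,.39,.02),[0]),'plate_place':((.46,.03,.02),[0]),'bottle':((.523,-.445,.037),[0,30]),'bot_place':((.472,-.055,.037),[0,30])}
for k,(g,ts) in T.items():
  for t in ts:
    for fl in (0,1):
      o=[]
      for fa in range(-180,180,30):
        R=ori(np.radians(fa),np.radians(t),fl)
        ok=[inverse_kinematics(tcp(np.array(g)+[0,0,h],R),R) is not None for h in (0,.12)]
        if all(ok): o.append(fa)
      print(k,t,fl,o)
E
```

```text
scene dish ((580.8788452148438, -100.48233795166016), (60.3414306640625, 62.85884475708008), 66.91934967041016)
top dish ((578.2628784179688, -110.4690933227539), (63.15544509887695, 65.27429962158203), 176.28640747070312)
0.29861220671633637
beaker 15 0 [-180, -150, -120, -90, -60, -30, 0, 30, 60, 90, 120, 150]
beaker 15 1 [-180, -150, -120, -90, -60, -30, 0, 30, 60, 90, 120, 150]
bk_place 15 0 [-180, -150, -120, -90, -60, -30, 0, 30, 60, 90, 120, 150]
bk_place 15 1 [-180, -150, -120, -90, -60, -30, 0, 30, 60, 90, 120, 150]
wg 0 0 [-180, -150, -120, -90, -60, -30, 0, 30, 60, 90, 120, 150]
wg 0 1 [-180, -150, -120, -90, -60, -30, 0, 30, 60, 90, 120, 150]
wg_place 0 0 [-180, -150, -120, -90, -60, -30, 0, 30, 60, 90, 120, 150]
wg_place 0 1 [-180, -150, -120, -90, -60, -30, 0, 30, 60, 90, 120, 150]
plate 0 0 [-180, -150, -120, -90, -60, -30, 0, 30, 60, 90, 120, 150]
plate 0 1 [-180, -150, -120, -90, -60, -30, 0, 30, 60, 90, 120, 150]
plate_place 0 0 [-180, -150, -120, -90, -60, -30, 0, 30, 60, 90, 120, 150]
plate_place 0 1 [-180, -150, -120, -90, -60, -30, 0, 30, 60, 90, 120, 150]
bottle 0 0 [-180, -150, -120, -90, -60, -30, 0, 30, 60, 90, 120, 150]
bottle 0 1 [-180, -150, -120, -90, -60, -30, 0, 30, 60, 90, 120, 150]
bottle 30 0 [-180, -150, -120, -90, -60, -30, 0, 30, 60, 90, 120, 150]
bottle 30 1 [-180, -150, -120, -90, 0, 30, 60, 90, 120, 150]
bot_place 0 0 [-180, -150, -120, -90, -60, -30, 0, 30, 60, 90, 120, 150]
bot_place 0 1 [-180, -150, -120, -90, -60, -30, 0, 30, 60, 90, 120, 150]
bot_place 30 0 [-180, -150, -120, -90, -60, 30, 60, 90, 120, 150]
bot_place 30 1 [-180, -150, -120, -90, -60, 30, 60, 90, 120, 150]
```

Everything is reachable. The two cameras disagree by 10 mm on the dish's y, so I'll check dish and cork from the wrist camera above the row.

```bash
cat >> h.py <<'E'
def wray(pose,uv):
    p,R=pose; c=camera_params("wrist"); K=np.array(c['K']); T=np.array(c['tool_from_camera'])
    u=np.atleast_2d(np.array(uv,float)); a=(u-K[:2,2])/K[0,0]; th=np.linalg.norm(a,axis=1); s=np.where(th>1e-9,np.sin(th)/np.maximum(th,1e-9),1)
    d=np.c_[a*s[:,None],np.cos(th)]
    return p+R@T[:3,3], d@(R@T[:3,:3]).T
def wplane(pose,uv,z):
    p,d=wray(pose,uv); return p+d*((z-p[2])/d[:,2])[:,None]
def wproj(pose,X):
    p,R=pose; c=camera_params("wrist"); K=np.array(c['K']); T=np.array(c['tool_from_camera'])
    q=((np.atleast_2d(X)-p)@R-T[:3,3])@T[:3,:3]; r=np.linalg.norm(q[:,:2],axis=1); th=np.arctan2(r,q[:,2])
    return q[:,:2]/r[:,None]*(th*K[0,0])[:,None]+K[:2,2]
def wshot(name):
    s=sense(); pose=(np.array(s['position']),np.array(s['tcp_rot'])); pic,d=camera("wrist")
    cv2.imwrite(f"pics/{name}.png",pic[:,:,::-1]); np.savez(f"pics/{name}.npz",p=pose[0],R=pose[1],d=d); return pose,pic,d
def wload(name):
    q=np.load(f"pics/{name}.npz"); return (q['p'],q['R']),cv2.imread(f"pics/{name}.png")[:,:,::-1].copy(),q['d']
E
python3 - <<'E'
from geo import *
R=ori(0); movep([.43,.04,.36],R); pose,pic,d=wshot("w1"); print(sense()['time_s'],pose[0],np.round(sense()['joint_pos'],2))
E
```

```text
2.55 [0.43014474 0.04087944 0.35991864] [-0.68 -0.05  0.48  1.94  0.02  1.24  1.36]
```

View pics/w1.png

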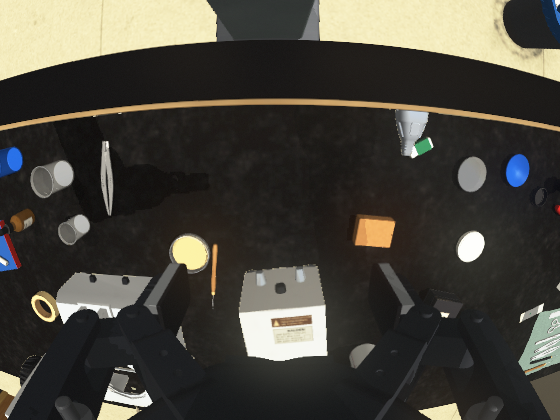

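The wrist view shows the dish at (189,253), with a pencil beside it at (214,268) that isn't touching. The cork is at (375,231), the plate at (470,246), the grey watch glass at (472,174), the larger clear beaker at (53,179) and the bottle at (22,222). The next step turns these into positions.

```bash
cat > wm.py <<'E'
from geo import *
def wblob(pose,pic,lo,hi,guess,z,h):
    hsv=cv2.cvtColor(pic,cv2.COLOR_RGB2HSV); u,v=wproj(pose,guess)[0].astype(int)
    m=np.zeros(pic.shape[:2],np.uint8); s=(slice(max(v-h,0),v+h),slice(max(u-h,0),u+h)); m[s]=cv2.inRange(hsv,lo,hi)[s]
    m=cv2.morphologyEx(m,cv2.MORPH_CLOSE,np.ones((3,3),np.uint8))
    c=max(cv2.findContours(m,0,1)[0],key=cv2.contourArea); P=(wplane(pose,c[:,0],z)[:,:2]*1000).astype(np.float32)
    e=cv2.fitEllipse(P); r=cv2.minAreaRect(P)
    return np.round(e[0],1),np.round(e[1],1),'rect',np.round(r[0],1),np.round(r[1],1),round(r[2],1),'px',c[:,0].min(0),c[:,0].max(0)
E
python3 - <<'E'
from wm import *
pose,pic,d=wload("w1")
print('dish culture',*wblob(pose,pic,(18,40,120),(35,255,255),[.58,-.105,.01],.008,21))
print('cork',*wblob(pose,pic,(5,120,150),(20,255,255),[.538,.19,.022],.022,28))
print('plate',*wblob(pose,pic,(0,0,150),(180,60,255),[.577,.39,.009],.009,20))
print('wg',*wblob(pose,pic,(0,0,70),(180,60,255),[.443,.362,.011],.011,20))
# rim of beaker
for n,X in dict(dish=[.58,-.105,.014],bk0=[.443,-.336,0],bk67=[.443,-.336,.067],bot0=[.523,-.445,0],bot96=[.523,-.445,.096]).items(): print(n,wproj(pose,X)[0].round(1))
cv2.imwrite('pics/w1z.png',cv2.resize(pic[120:300,0:240,::-1],None,fx=3.3,fy=3.3,interpolation=cv2.INTER_CUBIC))
E
```

```text
dish culture [ 580.4 -106.4] [60.5 61.4] rect [ 581.  -106.3] [61.1 62. ] 43.0 px [172 235] [208 269]
cork [540.2 189.2] [50.4 68.9] rect [540.  188.9] [59.3 45.6] 84.1 px [355 219] [394 247]
plate [576.8 386.2] [57.9 59. ] rect [577.  386.3] [59.  58.8] 62.1 px [458 231] [484 261]
wg [444.1 359.6] [58.6 59.7] rect [443.7 360.1] [60.4 58.8] 8.3 px [458 156] [486 191]
dish [189.7 253.4]
bk0 [ 64.5 172.8]
bk67 [ 41.5 181.9]
bot0 [ 30.7 215.2]
bot96 [ -1.1 233. ]
```

View pics/w1z.png

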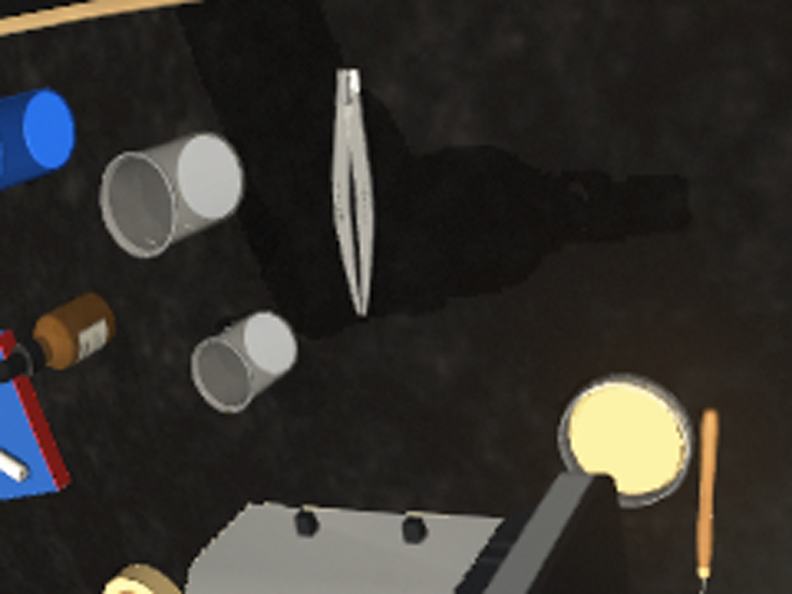

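The bottom disc of the beaker lies within about 1.5 px of its prediction, and dish to cork measures 297–299 mm. That puts the row direction at (-0.137, 0.991) and the midpoint at (0.560, 0.042). I'll pick the beaker first, tilted 15° about the jaw axis to clear the instrument when placing.

```bash
cat > plan.py <<'E'
from wm import *
DISH=np.array([.5805,-.1065]); CORK=np.array([.5395,.1900])
e=(CORK-DISH)/np.linalg.norm(CORK-DISH); xd=np.array([e[1],-e[0]]); MID=(DISH+CORK)/2
BK=MID-.005*xd; PL=MID-.099*xd; BT=PL-.0865*e
def rep(t=''):
    s=sense(); print(t,'t=%.1f'%s['time_s'],np.round(s['position'],4),'gap %.4f'%s['finger_gap'],'F',np.round(s['wrist_force'],1))
E
python3 - <<'E'
from plan import *
print(BK,PL,BT,xd)
R=ori(np.radians(-37),np.radians(15),True); g=np.array([.443,-.336,.038])
command_gripper(.08,25)
movep(tcp(g+[0,0,.17],R),R); rep('pre'); wshot("w2")
E
```

```text
[0.55504713 0.04106512] [0.46193315 0.02818932] [ 0.47378162 -0.05749535] [0.99057429 0.13697655]
pre t=4.9 [ 0.4422 -0.3346  0.2138] gap 0.0799 F [-0.3  0.5  0.2]
```

View pics/w2.png

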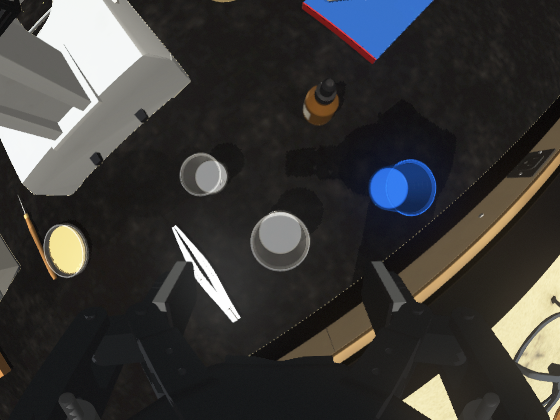

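Nearly straight below: the beaker rim is centred at (280,240) and its bottom disc at (280,234). The bottle cap tip is at (328,87) and its base near (319,115). Now to measure the rim and bottle.

Run:
```python
from plan import *
pose,pic,d=wload("w2")
print('rim',wplane(pose,[[280,240],[251,240],[309,240],[280,211],[280,270]],.067).round(4)[:,:2].tolist())
print('bottom disc',wplane(pose,[[280,234]],.003).round(4))
print('blob',*wblob(pose,pic,(0,0,95),(180,70,255),[.443,-.336,.067],.003,34))
print('bottle tip',wplane(pose,[[328,82]],.094).round(4), 'proj base',wproj(pose,[[.523,-.445,0],[.523,-.445,.041],[.523,-.445,.096]]).round(0).tolist())
cv2.imwrite('pics/w2z.png',cv2.resize(pic[60:140,260:380,::-1],None,fx=6,fy=6,interpolation=cv2.INTER_CUBIC))
```

```text
rim [[0.4443, -0.3383], [0.4594, -0.318], [0.429, -0.3585], [0.4645, -0.3535], [0.4228, -0.3221]]
bottom disc [[ 0.4417 -0.3367  0.003 ]]
blob [ 435.5 -331.6] [62.9 63.6] rect [ 435.2 -331.5] [62.7 63.4] 8.0 px [250 211] [309 270]
bottle tip [[ 0.5262 -0.4485  0.094 ]] proj base [[315.0, 114.0], [319.0, 104.0], [327.0, 86.0]]
```

View pics/w2z.png

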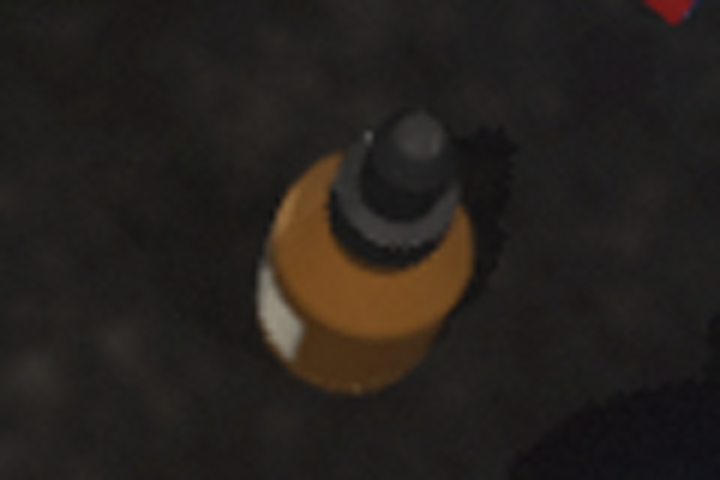

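Rim and bottom disc give the beaker at (0.443, -0.337), and the rim comes out at 52 mm across as it should. The bottle is at (0.5255, -0.449). Grasping the beaker now.

Run:
```python
from plan import *
R=ori(np.radians(-37),np.radians(15),True); g=np.array([.443,-.3373,.038])
move_l(tcp(g,R)-.10*R[:,0]); hit=move_l(tcp(g,R),feed=.1,until_force=12); rep('down %s'%hit)
assert not hit
command_gripper(.03,25); rep('grip')
move_l(tcp(g+[0,0,.012],R),feed=.06); rep('lift'); 
pic,_=camera("scene"); cv2.imwrite("pics/s3.png",cv2.resize(pic[60:220,180:380,::-1],None,fx=3.5,fy=3.5))
wshot("w3")
```

```text
down False t=6.8 [ 0.4419 -0.3366  0.0442] gap 0.0800 F [-0.1  0.1 -0.4]
grip t=7.1 [ 0.4421 -0.3364  0.0443] gap 0.0506 F [-0.3  1.6  4.8]
lift t=7.5 [ 0.4418 -0.3363  0.0558] gap 0.0512 F [ 0.  -0.1  0.4]
```

View pics/s3.png

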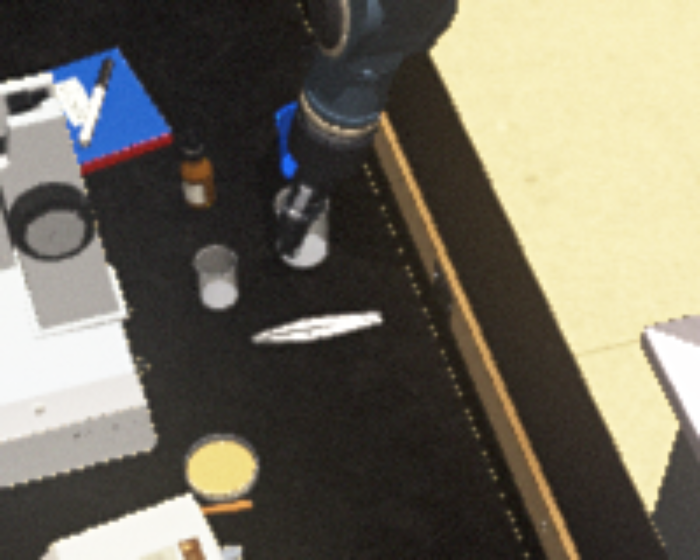

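View pics/w3.png

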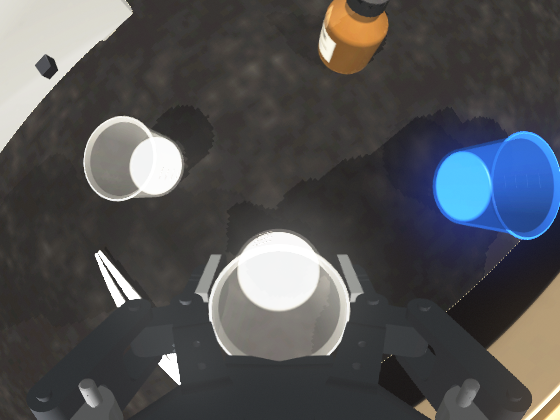

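The beaker is held centred between the pads, gap 51 mm, and lifted cleanly. Carrying it along a straight line, which turns only about the vertical, to the midpoint.

Run:
```python
from plan import *
t=np.radians(15); R1=ori(np.radians(-37),t,True); R2=ori(np.arctan2(xd[1],xd[0])-.0,t,True)
move_l(tcp([.443,-.3373,.19],R1),feed=.2)
b=np.r_[BK,.0]
move_l(tcp(b+[0,0,.19],R2),R2,feed=.25); rep('above')
wshot("w4")
```

```text
above t=10.2 [0.5532 0.0392 0.1958] gap 0.0510 F [-0.5 -0.1 -0.8]
```

View pics/w4.png

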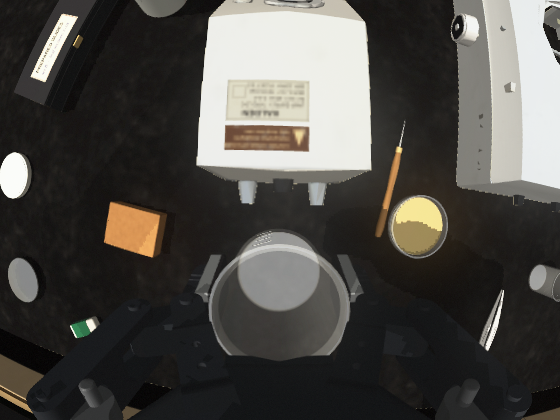

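Held at z≈0.15, the beaker has its knob-bearing neighbour ahead, the dish at (417,226) and the cork top at (136,227). I'll cross-check those, then lower.

Run:
```python
from plan import *
pose,pic,d=wload("w4")
print('dish',*wblob(pose,pic,(15,40,60),(35,255,255),[.5805,-.1065,.01],.008,32))
print('cork',*wblob(pose,pic,(5,120,150),(20,255,255),[.5395,.19,.022],.022,36))
print('knob tips',wplane(pose,[[247,203],[317,205]],.055).round(3).tolist())
```

```text
dish [ 584.9 -104.8] [62. 76.] rect [ 582.  -106.4] [64.9 75.1] 8.2 px [385 196] [447 256]
cork [541.  189.1] [50.4 69.2] rect [541.  189.3] [59.3 44.2] 84.2 px [104 202] [159 256]
knob tips [[0.585, 0.069, 0.055], [0.591, 0.01, 0.055]]
```

Run:
```python
from plan import *
t=np.radians(15); R2=ori(np.arctan2(xd[1],xd[0]),t,True); b=np.r_[BK,0]
h=move_l(tcp(b+[0,0,.06],R2),feed=.12,until_force=15); rep('low %s'%h); assert not h
h=move_l(tcp(b+[0,0,.0375],R2),feed=.04,until_force=6); rep('down %s'%h)
command_gripper(.066,25); sleep(.2); rep('open')
move_l(tcp(b+[0,0,.0375],R2)-.13*R2[:,0],feed=.15); rep('up')
pose,pic,d=wshot("w5"); 
movep([.47,.20,.30],ori(0)); 
p,_=camera("top"); cv2.imwrite("pics/t5.png",p[:,:,::-1]);
```

```text
low False t=11.4 [0.554  0.0408 0.0663] gap 0.0504 F [-0.9  0.3 -0.1]
down True t=12.0 [0.5532 0.0412 0.0442] gap 0.0504 F [-1.5  0.2  5.5]
open t=12.5 [0.5526 0.0412 0.0439] gap 0.0664 F [-0.5  0.7  0.2]
up t=13.5 [0.5198 0.0365 0.1683] gap 0.0658 F [-0.  -0.2 -0.1]
```

View pics/w5.png

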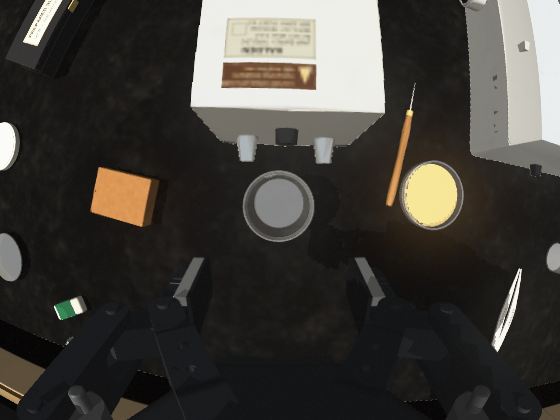

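The beaker stands upright at (279,206), midway between the cork (126,196) and the dish (431,195). Measuring in the dish frame:

Run:
```python
from plan import *
pose,pic,d=wload("w5")
print('dish',*wblob(pose,pic,(20,60,150),(35,255,255),[.5805,-.1065,.01],.008,33))
print('cork',*wblob(pose,pic,(5,120,150),(20,255,255),[.5395,.19,.022],.022,40))
rim=wplane(pose,[[243,206],[314,206],[278.5,170],[278.5,241]],.067)[:,:2]; c=(rim[:2].mean(0)+rim[2:].mean(0))/2
print('rim',rim.round(4).tolist(),c, wplane(pose,[[279.5,203]],.003))
for q in (c,): print('dish frame',(q-DISH)@xd,(q-DISH)@e)
print('wg',*wblob(*wload('w1')[:2],(0,0,70),(180,60,255),[.443,.362,.011],.011,20))
R=ori(0,0,True); move_l([.443,.361,.17],R,feed=.3); command_gripper(.082,20); rep('over wg'); wshot("w6")
```

```text
dish [ 581.3 -103.6] [59.4 60.2] rect [ 581.3 -103.6] [59.6 60.7] 48.3 px [403 164] [456 226]
cork [539.2 191.8] [50.8 69.1] rect [539.2 192. ] [59.3 44.4] 84.7 px [ 91 167] [150 226]
rim [[0.5488, 0.068], [0.5559, 0.0171], [0.5781, 0.0461], [0.5271, 0.039]] [0.55245739 0.04255234] [[0.55231831 0.04175184 0.003     ]]
dish frame -0.007361609282412224 0.15148859375618695
wg [444.1 359.6] [58.6 59.7] rect [443.7 360.1] [60.4 58.8] 8.3 px [458 156] [486 191]Traceback (most recent call last):
  File "<stdin>", line 9, in <module>
rig.Unreachable: the arm cannot follow that straight line within its joint ranges
```

The beaker is at (-7, +151) mm in the dish frame, inside ±15. The half turn can't follow a straight line, so I'll use a joint move for it.

Run:
```python
from plan import *
R=ori(0,0,True); movep([.443,.361,.19],R); command_gripper(.082,20); rep('over wg'); wshot("w6"); print(np.round(sense()['joint_pos'],2))
```

```text
over wg t=18.5 [0.4431 0.361  0.1901] gap 0.0817 F [ 0.1 -0.5  0.4]
[-1.29  0.43  0.71  1.89 -0.34  0.94 -2.  ]
```

View pics/w6.png

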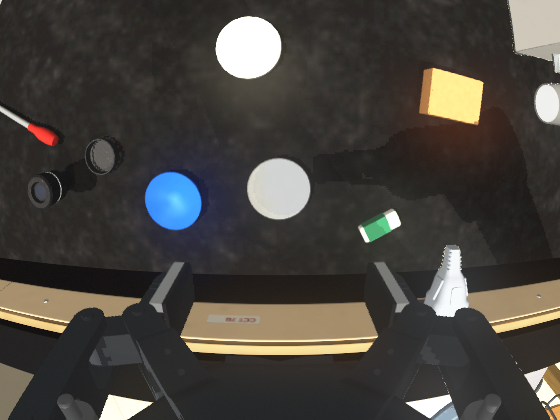

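The watch glass is at (279,188), the blue look-alike at (173,200) and the plate at (248,47). I'll measure, then touch the fingertips lightly on the bench beside the glass to get the real tip height at this opening.

Run:
```python
from plan import *
pose,pic,d=wload("w6")
print('wg',*(w:=wblob(pose,pic,(0,0,100),(180,60,255),[.443,.361,.011],.011,36)))
print('plate',*wblob(pose,pic,(0,0,150),(180,60,255),[.577,.388,.009],.009,38))
c=w[3]/1000; R=ori(0,0,True); assert abs(c-[.4435,.361]).max()<.004
command_gripper(.072,20)
h=move_l([c[0],c[1],.045],R,feed=.15,until_force=12); rep(h); assert not h
h=move_l([c[0],c[1],.020],R,feed=.03,until_force=3); rep('touch %s'%h)
```

```text
wg [444.4 360.3] [59.1 59.6] rect [444.3 360.4] [58.9 59.5] 90.0 px [247 158] [309 219]
plate [577.6 387.5] [59. 59.] rect [577.7 387.9] [59.2 59.3] 88.6 px [215  16] [280  78]
False t=19.9 [0.4449 0.3607 0.0458] gap 0.0720 F [0.  0.6 0.8]
touch False t=20.9 [0.4445 0.3604 0.0201] gap 0.0721 F [-0.2 -0.2 -0.1]
```

No contact at TCP z 0.020, so 25 mm is the shut figure and the tips stand farther back when open. Closing from z 0.0225.

Run:
```python
from plan import *
R=ori(0,0,True); p=sense()['position']
move_l([.4444,.3603,.0225],R,feed=.05)
command_gripper(.05,20); rep('grip'); wshot("w7a")
move_l([.4444,.3603,.10],R,feed=.1); rep('lift'); wshot("w7")
```

```text
grip t=21.4 [0.4445 0.3602 0.0231] gap 0.0561 F [-1.8 -1.4  6.1]
lift t=22.4 [0.4439 0.3601 0.0995] gap 0.0562 F [ 0.6 -0.5 -0. ]
```

View pics/w7.png

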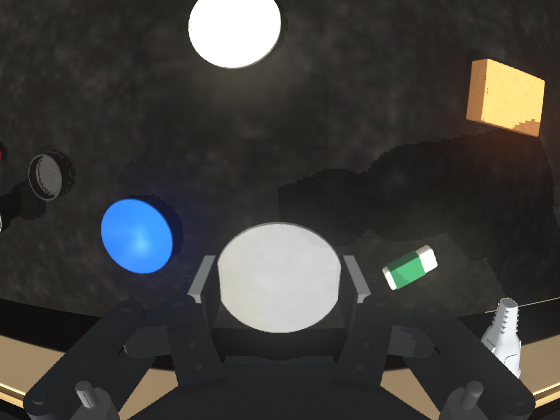

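The glass is held level-looking between the pads at (279,277). The gap of 56 mm suggests it is gripped slightly below the rim. Depth will show its height, tilt and centre.

Run:
```python
from plan import *
pose,pic,d=wload("w7")
hsv=cv2.cvtColor(pic,cv2.COLOR_RGB2HSV); m=np.zeros((420,560),np.uint8); m[215:340,210:350]=cv2.inRange(hsv,(0,0,120),(180,60,255))[215:340,210:350]
m=cv2.morphologyEx(m,cv2.MORPH_OPEN,np.ones((9,9),np.uint8))
c=max(cv2.findContours(m,0,1)[0],key=cv2.contourArea)[:,0]; print(c.min(0),c.max(0))
f=np.zeros_like(m); cv2.drawContours(f,[c[:,None]],-1,255,-1)
v,u=np.nonzero(f); T=np.array(camera_params('wrist')['tool_from_camera']); p,R=pose
o,D=wray(pose,np.c_[u,v]); axis=(R@T[:3,:3])[:,2]; dd=d[v,u]; ok=dd>0
X=o+D*(dd/(D@axis))[:,None]; X=X[ok]; print(ok.mean())
A=np.c_[X[:,:2]-X[:,:2].mean(0),np.ones(len(X))]; k=np.linalg.lstsq(A,X[:,2],rcond=None)[0]; print('slope',k[:2].round(3),'z mean',k[2].round(4),'zrange',np.percentile(X[:,2],[1,10,50,90,99]).round(4))
r=np.hypot(*(X[:,:2]-X[:,:2].mean(0)).T)
for a in range(0,32,4): s=(r>=a)&(r<a+4) if 0 else (r*1000>=a)&(r*1000<a+4); print(a,X[s][:,2].mean().round(4) if s.any() else None,end=' ')
zr=np.percentile(X[:,2],98); 
for z in (.084,.088,.092):
  P=(wplane(pose,c,z)[:,:2]*1000).astype(np.float32); print('\n',z,cv2.fitEllipse(P),'tcp',p[:2])
```

```text
[218 224] [340 332]
0.9954784534465257
slope [ 0.048 -0.033] z mean 0.0828 zrange [0.0778 0.0789 0.0829 0.0868 0.0881]
0 0.0784 4 0.0786 8 0.079 12 0.0803 16 0.0817 20 0.0834 24 0.0856 28 0.087 
 0.084 ((441.83740234375, 359.0640563964844), (58.97685623168945, 61.324153900146484), 104.06209564208984) tcp [0.44392197 0.36014484]

 0.088 ((444.25152587890625, 359.0697021484375), (57.203765869140625, 59.480491638183594), 104.06217193603516) tcp [0.44392197 0.36014484]

 0.092 ((446.6656494140625, 359.07537841796875), (55.43067169189453, 57.63683319091797), 104.06214904785156) tcp [0.44392197 0.36014484]
```

The rim is at z 0.0875, 12 mm below the TCP. It has not slipped, is centred within 1 mm and tilted about 0.05 rad. Placing it on the beaker with a force stop.

Run:
```python
from plan import *
R=ori(0,0,True); C=np.array([.5525,.042])
move_l([.4444,.3603,.20],R,feed=.2); move_l([*C,.20],R,feed=.2); move_l([*C,.115],R,feed=.12); rep('above'); 
p=sense()['position']; C=C+(C-p[:2]); wshot("w8")
h=move_l([*C,.095],R,feed=.05,until_force=6); rep(h)
h=move_l([*C,.079],R,feed=.02,until_force=2.0); rep('contact %s'%h); wshot("w8b")
pic,_=camera("scene"); cv2.imwrite("pics/s8.png",cv2.resize(pic[150:310,150:350,::-1],None,fx=4,fy=3.75))
```

```text
above t=25.8 [0.5531 0.0419 0.1155] gap 0.0558 F [ 0.1 -0.1 -0.4]
False t=26.4 [0.5519 0.042  0.0947] gap 0.0562 F [ 0.7  0.  -0.6]
contact True t=27.0 [0.5518 0.0423 0.0841] gap 0.0561 F [-0.4  0.5  3.9]
```

View pics/w8b.png

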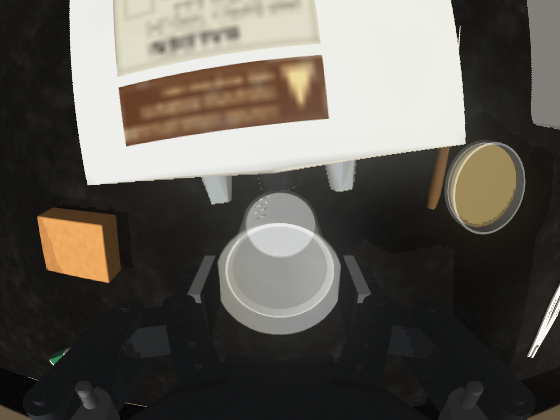

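View pics/s8.png

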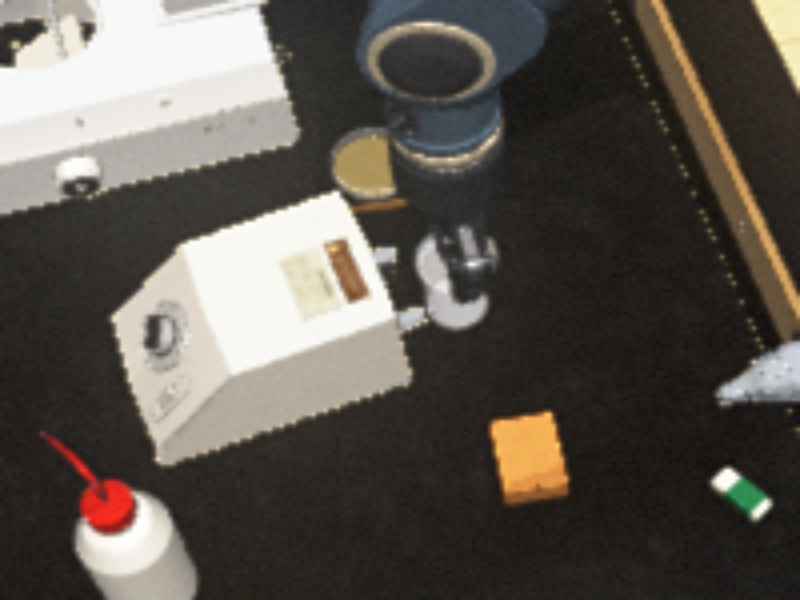

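Contact came at TCP z 0.0841, exactly the height at which the glass sits in the mouth. The beaker rim (279,270) shows concentric under it in the jaw direction. Releasing.

Run:
```python
from plan import *
R=ori(0,0,True)
command_gripper(.066,20); sleep(.2); rep('open'); p=np.array(sense()['position'])
command_gripper(.074); 
move_l(p+[0,0,.12],R,feed=.12); rep('up'); wshot("w9")
```

```text
open t=27.5 [0.5514 0.0422 0.0839] gap 0.0664 F [-0.8  0.4 -0.8]
up t=28.9 [0.5508 0.0423 0.2032] gap 0.0738 F [-0.   0.2 -0.3]
```

View pics/w9.png

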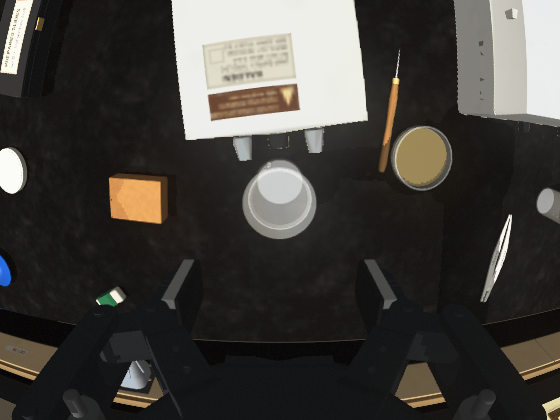

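The glass sits on the beaker, outer ring about (279,201), radius 37 px. I'll measure the offset in a zoom and fetch the plate meanwhile.

Run:
```python
from plan import *
pose,pic,d=wload("w9")
z=cv2.resize(pic[150:250,220:340,::-1],None,fx=6,fy=6,interpolation=cv2.INTER_CUBIC); cv2.imwrite('pics/w9z.png',z)
R=ori(0,0,True); P=[.5777,.3877]
movep([*P,.17],R); rep('over plate'); pose,pic,_=wshot("w10")
w=wblob(pose,pic,(0,0,150),(180,60,255),[.5777,.3877,.009],.009,45); print(w)
```

```text
over plate t=30.3 [0.5788 0.385  0.1705] gap 0.0742 F [ 0.4 -0.3  0. ]
(array([578.4, 387.5]), array([59.6, 60.8]), 'rect', array([578.5, 387.7]), array([61.1, 60. ]), 18.9, 'px', array([241, 162], dtype=int32), array([308, 228], dtype=int32))
```

View pics/w9z.png

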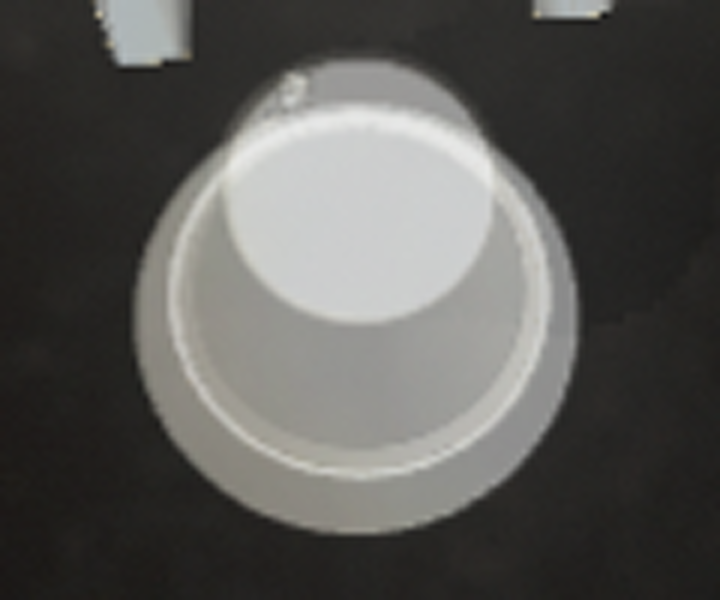

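View pics/w10.png

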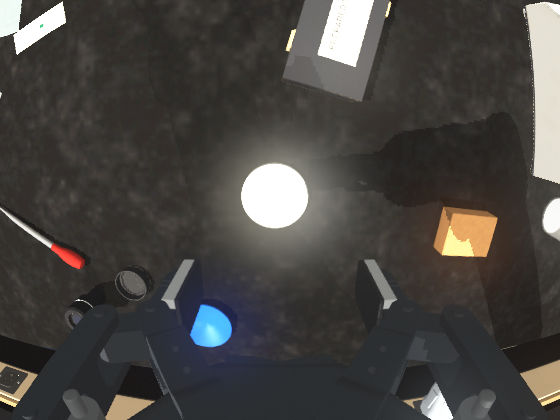

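The zoom shows the glass's outer rim spanning 135–578 wide with its bottom at 534, and the beaker rim spanning 170–550 and 105–478. Those go to the world frame below. The plate is at (275,195).

Run:
```python
from plan import *
pose,pic,d=wload("w9")
f=lambda u,v:[220+u/6,150+v/6]
b=wplane(pose,[f(170,290),f(550,290),f(360,105),f(360,478)],.067)[:,:2]; bc=np.array([b[2:,0].mean(),b[:2,1].mean()])
w=wplane(pose,[f(135,319),f(578,319),f(356,534)],.072)[:,:2]; wc=np.array([w[2,0]+.030,w[:2,1].mean()])
print(b.round(4).tolist(),bc,'\n',w.round(4).tolist(),wc,'wg-beaker mm',((wc-bc)*1000).round(1))
print('depth check wg rim z:',)
R=ori(0,0,True); P=[.5785,.3876]
h=move_l([*P,.05],R,feed=.15,until_force=12); rep(h); assert not h
p=sense()['position']
h=move_l([*P,.0225],R,feed=.06,until_force=5); rep(h); assert not h
command_gripper(.05,35); rep('grip')
move_l([*P,.10],R,feed=.12); rep('lift'); wshot("w11")
```

```text
[[0.5553, 0.0658], [0.5553, 0.0142], [0.5808, 0.0401], [0.5279, 0.04]] [0.55434005 0.04002688] 
 [[0.5528, 0.0702], [0.5527, 0.0109], [0.5215, 0.0406]] [0.55154526 0.04051826] wg-beaker mm [-2.8  0.5]
depth check wg rim z:
False t=31.3 [0.5794 0.3878 0.0511] gap 0.0740 F [-1.1  0.2  0.6]
False t=31.9 [0.5785 0.3875 0.0222] gap 0.0743 F [ 0.3 -0.4  0.6]
grip t=32.2 [0.5791 0.3877 0.0234] gap 0.0563 F [0.2 0.1 2.8]
lift t=33.0 [0.5778 0.3875 0.0993] gap 0.0565 F [-0.1  0.8 -1.4]
```

View pics/w11.png

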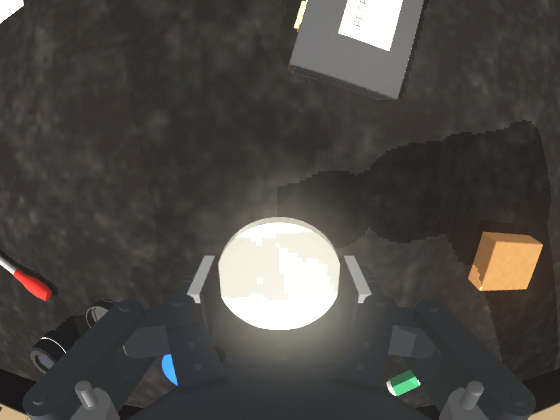

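The glass is 3 mm off centre, well under 10, and the plate is gripped level. Carrying the plate to the front of the beaker.

```bash
sed -i 's/PL=MID-.099\*xd/PL=MID-.101*xd/' plan.py
python3 - <<'E'
from plan import *
R=ori(0,0,True); R2=ori(np.arctan2(xd[1],xd[0]),0,True); print(PL,BT)
move_l([.5785,.3876,.19],R,feed=.2); move_l([*PL,.19],R2,feed=.22)
h=move_l([*PL,.06],R2,feed=.12,until_force=15); rep(h); assert not h
p=sense()['position']; Q=2*PL-p[:2]
h=move_l([*Q,.021],R2,feed=.03,until_force=4); rep('down %s'%h)
command_gripper(.068,35); sleep(.2); rep('open')
p=np.array(sense()['position']); move_l(p+[0,0,.17],R2,feed=.15); rep('up'); wshot("w12")
E
```

```text
[0.459952   0.02791537] [ 0.47180047 -0.05776931]
False t=36.8 [0.4605 0.0279 0.0605] gap 0.0565 F [ 0.9  0.8 -0.5]
down True t=37.9 [0.4594 0.0278 0.0233] gap 0.0562 F [-1.5  0.6  5.4]
open t=38.4 [0.4587 0.0279 0.0227] gap 0.0683 F [0.3 0.4 0.1]
up t=39.6 [0.4581 0.0279 0.192 ] gap 0.0680 F [-0.5 -0.5  0.6]
```

View pics/w12.png

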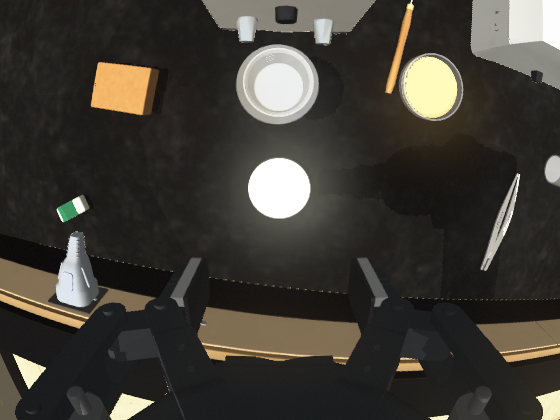

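The plate (279,188) lies straight in front of the covered beaker (278,85). Next the bottle. I'll grip the body vertically with the tips at about 28 mm, so the cap stays clear of the gripper body, and look once from above first.

Run:
```python
from plan import *
pose,pic,d=wload("w12")
print('plate',*(w:=wblob(pose,pic,(0,0,190),(180,60,255),[*PL,.009],.009,38)))
c=w[3]/1000; print('plate dish frame',((c-DISH)@xd).round(4),((c-DISH)@e).round(4))
# line path via clear corridor
q=inverse_kinematics([.5255,-.449,.22],ori(np.pi/2,0,False)); q2=inverse_kinematics([.5255,-.449,.22],ori(np.pi/2,0,True)); print(np.round(q,2),np.round(q2,2),np.round(sense()['joint_pos'],2))
movep([.46,-.30,.25],ori(np.pi/2,0,False)); movep([.52,-.40,.22],ori(np.pi/2,0,False)); command_gripper(.055,40); rep(); wshot("w13")
```

```text
plate [458.7  26.6] [58.5 58.7] rect [458.9  26.8] [58.3 58.6] 7.8 px [248 158] [309 217]
plate dish frame -0.1022 0.1487
[ 0.04  0.71  1.    1.57 -0.63  1.21 -1.98] [ 0.27  0.57  0.57  1.56 -0.33  1.11  0.92] [-0.85  0.24  0.81  2.13 -0.23  0.86 -1.33]
 t=41.8 [ 0.5204 -0.3988  0.2206] gap 0.0553 F [-0.2  0.4 -0.1]
```

View pics/w13.png

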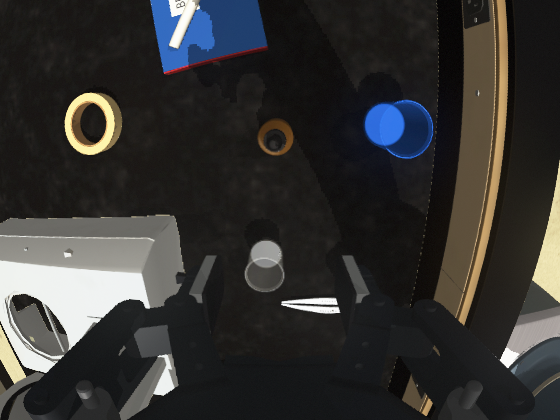

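Almost straight down: the bottle body ring is at (275,136) and the cap tip at (274,142). The smaller beaker (265,266), blue beaker (385,125) and book corner (267,47) are all clear of the jaws.

Run:
```python
from plan import *
pose,pic,d=wload("w13")
cv2.imwrite('pics/w13z.png',cv2.resize(pic[100:180,230:330,::-1],None,fx=6,fy=6,interpolation=cv2.INTER_CUBIC))
print('body',*wblob(pose,pic,(5,90,40),(22,255,255),[.5255,-.449,.041],.041,26)); print(wplane(pose,[[274,142]],.094), wproj(pose,[[.5255,-.449,0.041],[.5255,-.449,.096]]))
```

```text
body [ 524.6 -449.7] [32.4 33.8] rect [ 524.4 -449.6] [33.1 33.1] 44.9 px [257 118] [293 155]
[[ 0.52495056 -0.45080271  0.094     ]] [[274.26297058 137.77443646]
 [273.22637787 144.67714996]]
```

View pics/w13z.png

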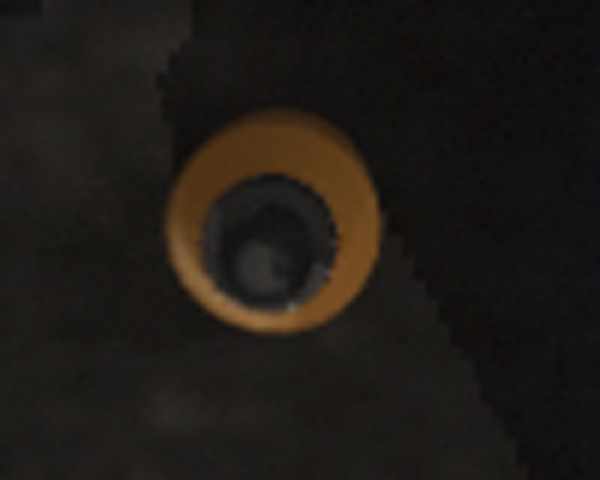

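The body ring measures 33 mm across at (0.5246, -0.4497), matching the bottle's diameter. Going down with a force stop and gripping.

Run:
```python
from plan import *
R=ori(np.pi/2,0,False); B=np.array([.5246,-.4497])
move_l([*B,.20],R,feed=.15); move_l([*B,.14],R,feed=.15); p=np.array(sense()['position']); print(p)
B2=2*B-p[:2]
h=move_l([*B2,.052],R,feed=.06,until_force=4); rep('down %s'%h); assert not h
command_gripper(.02,40); rep('grip')
move_l([*B2,.064],R,feed=.04); rep('lift'); wshot("w14")
pic,_=camera("scene"); cv2.imwrite("pics/s14.png",cv2.resize(pic[70:170,180:320,::-1],None,fx=5,fy=5))
```

```text
[ 0.52496904 -0.44959824  0.14054523]
down False t=44.5 [ 0.5244 -0.45    0.0524] gap 0.0547 F [-0.   0.3 -0.2]
grip t=44.9 [ 0.5244 -0.4502  0.0526] gap 0.0309 F [ 0.3 -0.3  3.1]
lift t=45.3 [ 0.5243 -0.4498  0.0642] gap 0.0312 F [ 0.4 -0.8  0.1]
```

View pics/w14.png

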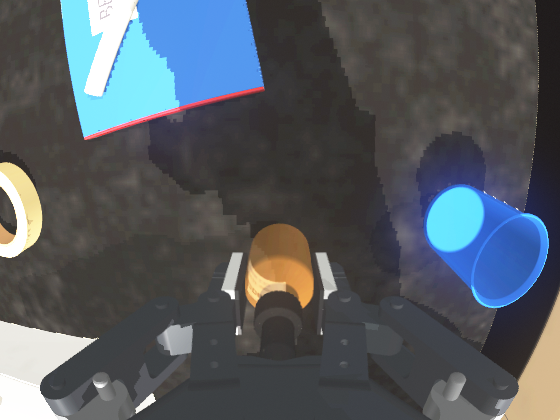

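View pics/s14.png

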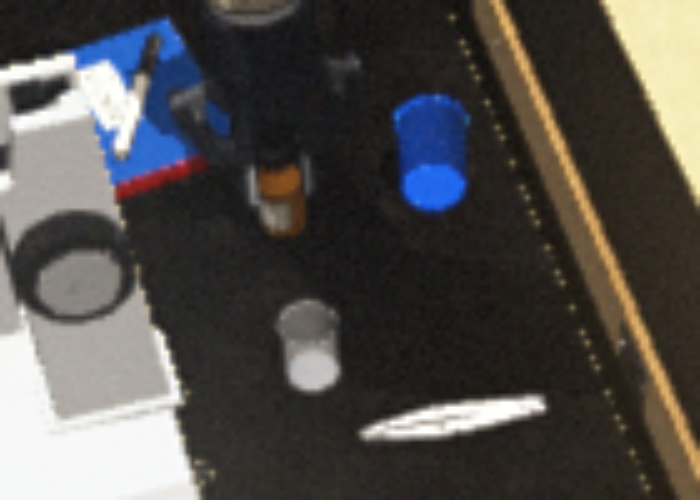

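The bottle is held upright between the pads, cap free of the gripper body. Carrying it to its place beside the plate.

Run:
```python
from plan import *
R=ori(np.pi/2,0,False); B=np.array([.5246,-.4497]); T=np.array([.4588,.0267])-.0865*e; print(T)
move_l([*B,.20],R,feed=.12); move_l([*T,.20],R,feed=.15); rep('over'); move_l([*T,.09],R,feed=.1); p=np.array(sense()['position']); rep('low'); wshot("w15")
Q=2*T-p[:2]
h=move_l([*Q,.050],R,feed=.03,until_force=3); rep('down %s'%h); wshot("w15b")
```

```text
[ 0.47064847 -0.05898468]
over t=49.5 [ 0.4707 -0.0595  0.2001] gap 0.0309 F [ 0.1  0.6 -0.7]
low t=50.7 [ 0.4711 -0.0591  0.0904] gap 0.0309 F [-0.7 -0.2 -0.6]
down True t=51.9 [ 0.4702 -0.059   0.0525] gap 0.0310 F [-0.5  0.5  4.8]
```

View pics/w15b.png

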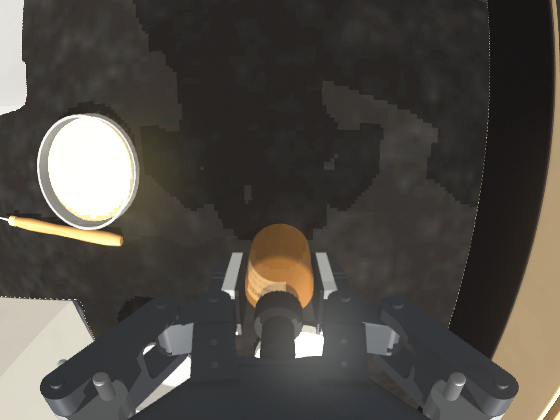

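Contact came at TCP z 0.0525, the same as at pick, with the bottle upright at (279,280). Releasing, rising straight up and inspecting the whole layout.

Run:
```python
from plan import *
R=ori(np.pi/2,0,False)
command_gripper(.06,40); sleep(.2); rep('open'); p=np.array(sense()['position'])
move_l(p+[0,0,.15],R,feed=.12)
movep([.43,.02,.36],ori(0)); rep('view'); wshot("w16")
for n in ("top","scene"):
    pic,d=camera(n); cv2.imwrite(f"pics/{n}16.png",pic[:,:,::-1]); np.save(f"pics/{n}16d.npy",d)
a=cv2.imread("pics/scene16.png"); cv2.imwrite("pics/scene16z.png",cv2.resize(a[150:310,170:370],None,fx=4,fy=3.75))
```

```text
open t=52.5 [ 0.4694 -0.0586  0.052 ] gap 0.0598 F [ 0.4 -1.2  0.3]
view t=57.2 [0.43   0.0199 0.3599] gap 0.0600 F [-0.3 -0.   0.4]
```

View pics/w16.png

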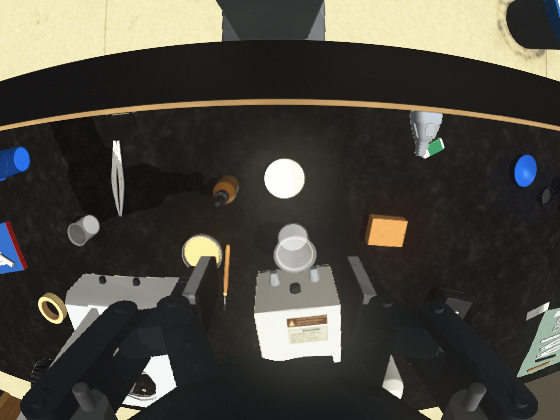

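View pics/scene16z.png

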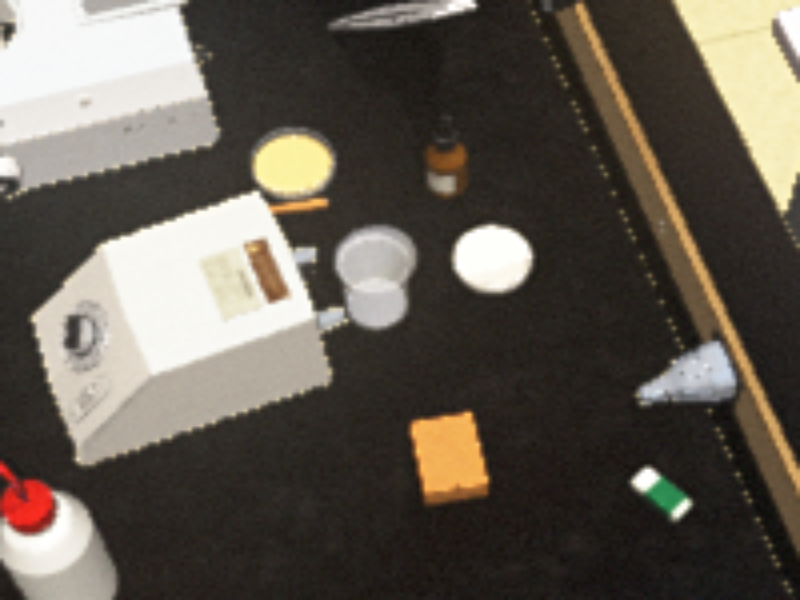

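Everything stands as intended. In the wrist view the plate is at (284,178), the bottle at (226,187), the covered beaker's base at (293,237) and the dish at (202,250). A final measurement follows.

Run:
```python
from plan import *
from meas import project
pose,pic,d=wload("w16")
D=wblob(pose,pic,(18,40,120),(35,255,255),[*DISH,.01],.008,20); C=wblob(pose,pic,(5,120,150),(20,255,255),[*CORK,.022],.022,28)
P=wblob(pose,pic,(0,0,190),(180,60,255),[*PL,.009],.009,24)
print('dish',D[3],'cork',C[3],'plate',P[3],P[4])
dd,cc,pp=D[3]/1000,C[3]/1000,P[3]/1000
E=(cc-dd)/np.linalg.norm(cc-dd); XD=np.array([E[1],-E[0]]); print('dist',np.linalg.norm(cc-dd))
bot=wplane(pose,[[228,185]],.02)[0]
for n in ("top","scene"):
    from h import cloud
    X=cloud(n,np.load(f"pics/{n}16d.npy")).reshape(-1,3); X=X[np.isfinite(X).all(1)]
    def s(c,r,z0,z1):
        m=(np.hypot(*(X[:,:2]-c).T)<r)&(X[:,2]>z0)&(X[:,2]<z1); return X[m]
    q=s([.47,-.059],.04,.05,.12); print(n,'cap',len(q),((q.min(0)+q.max(0))/2).round(4),q[:,2].max().round(3)); 
    w=s([.553,.041],.037,.05,.09); print(n,'wg/bk',len(w),((w.min(0)+w.max(0))/2).round(4),w.max(0).round(3),w.min(0).round(3))
    capc=((q.min(0)+q.max(0))/2)[:2]; wc=((w.min(0)+w.max(0))/2)[:2]
    for k,v in dict(cap=capc,wg=wc,plate=pp).items(): print('  ',k,'dish frame',((v-dd)@XD).round(4),((v-dd)@E).round(4))
    print('   plate-wg',np.linalg.norm(pp-wc).round(4),'bottle-plate',np.linalg.norm(pp-capc).round(4))
z=cv2.resize(pic[160:280,180:330,::-1],None,fx=5,fy=5,interpolation=cv2.INTER_CUBIC); cv2.imwrite('pics/w16z.png',z)
print(wproj(pose,[[.4694,-.059,0],[.4694,-.059,.041],[.4694,-.059,.096],[.5535,.041,.003],[.5535,.041,.067],[.5535,.041,.072]]).round(1).tolist())
```

```text
dish [ 575.9 -107.6] cork [540.1 189. ] plate [457.7  25.4] [57.5 57.7]
dist 0.2987527405732038
top cap 2 [ 0.4721 -0.0724  0.0509] 0.051Traceback (most recent call last):
  File "<stdin>", line 16, in <module>
    return umr_minimum(a, axis, None, out, keepdims, initial, where)
ValueError: zero-size array to reduction operation minimum which has no identity
```

The top camera is blocked by the arm, and the finger clips the dish blob in this wrist view. I'll use the scene camera and the earlier dish estimate.

Run:
```python
from plan import *
pose,pic,d=wload("w16"); pp=np.array([.4577,.0254])
X=cloud("scene",np.load("pics/scene16d.npy")).reshape(-1,3); X=X[np.isfinite(X).all(1)]
def s(c,r,z0,z1):
    m=(np.hypot(*(X[:,:2]-c).T)<r)&(X[:,2]>z0)&(X[:,2]<z1); return X[m]
q=s([.47,-.059],.04,.06,.12); w=s([.553,.041],.037,.05,.09)
print('cap',len(q),((q.min(0)+q.max(0))/2).round(4),q[:,2].max().round(3)); print('wg',len(w),((w.min(0)+w.max(0))/2).round(4),w.max(0).round(3),w.min(0).round(3))
capc=((q.min(0)+q.max(0))/2)[:2]; wc=((w.min(0)+w.max(0))/2)[:2]
for k,v in dict(cap=capc,wg=wc,plate=pp).items(): print('  ',k,'dish frame',((v-DISH)@xd).round(4),((v-DISH)@e).round(4))
print('   plate-wg',np.linalg.norm(pp-wc).round(4),'bottle-plate',np.linalg.norm(pp-capc).round(4))
z=cv2.resize(pic[160:280,180:330,::-1],None,fx=5,fy=5,interpolation=cv2.INTER_CUBIC); cv2.imwrite('pics/w16z.png',z)
print((wproj(pose,[[.4694,-.059,0],[.4694,-.059,.041],[.4694,-.059,.096],[.5535,.041,.003],[.5535,.041,.067],[.5535,.041,.072]])-[180,160]).__mul__(5).round(0).tolist())
```

```text
cap 49 [ 0.4704 -0.0518  0.0795] 0.098
wg 315 [0.5511 0.0435 0.064 ] [0.58  0.074 0.078] [0.522 0.013 0.05 ]
   cap dish frame -0.1016 0.0693
   wg dish frame -0.0086 0.1526
   plate dish frame -0.1036 0.1475
   plate-wg 0.0951 bottle-plate 0.0782
[[240.0, 124.0], [218.0, 158.0], [182.0, 215.0], [566.0, 384.0], [575.0, 472.0], [576.0, 480.0]]
```

View pics/w16z.png

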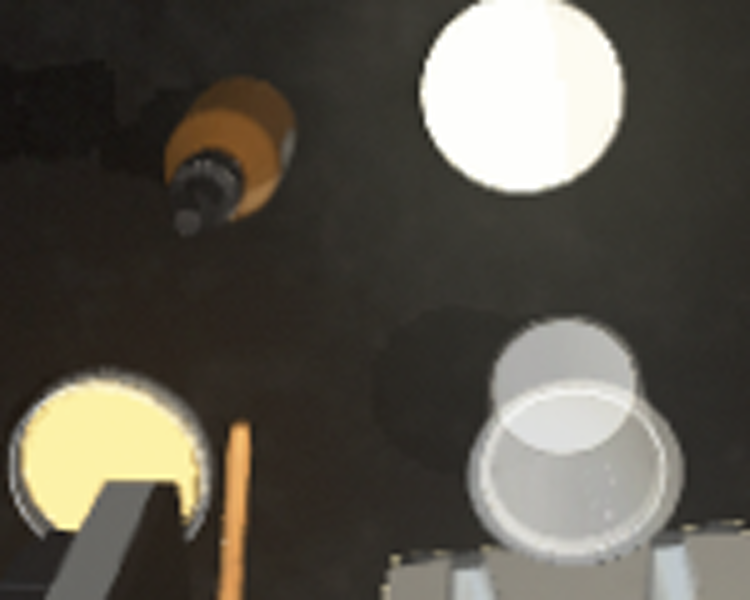

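The zoom agrees with the predictions: bottle base at (243,125) against (240,124), cap tip (187,217) against (182,215), and beaker base (566,386) against (566,384). Everything stands upright, well inside the limits, and the gripper is clear at z 0.36. Handing in.

Run:
```python
from plan import *
rep('final'); finish_job()
```

```text
final t=57.3 [0.43 0.02 0.36] gap 0.0598 F [-0.5 -0.5  0.1]
the job is handed in; nothing more can be done
```

The staining place is set out, and I handed the job in at 57 s of the 104 s allowed. The rig gives no verdict, so the figures below are my own camera measurements, good to about 2–3 mm.

| Check | Measured | Allowed |
|---|---|---|
| Beaker in the dish frame (x, y) | −5 to −8 mm, 149–152 mm | ±15 mm, 135–165 mm |
| Watch glass off the beaker's centre | about 3 mm | under 10 mm |
| Plate to beaker, centre distance | about 95–97 mm | 81–111 mm |
| Plate in the dish frame (x, y) | −103 mm, 148 mm | −126 to −66 mm, 120–180 mm |
| Bottle to plate, centre distance | about 85 mm | 71.5–101.5 mm |

The watch glass met the beaker's mouth at the predicted height, about 61 mm. The beaker and the bottle stayed upright throughout, and both are standing straight. At hand-in the gripper was empty and clear of everything.

**Checks that disagreed or failed:**
- **Dish position:** the fixed cameras differed by up to 10 mm on the dish's y, because a pencil beside it merged with the mask and the dish was small in view. I used the closer wrist views instead, which gave 297–299 mm from dish to block against the stated 300 mm.
- **Bottle distance:** in the last scene-camera check the visible side of the cap alone gave 78 mm to the plate. The wrist view of base and tip gave 85 mm. Both are inside the limits.
- **Last look:** the arm blocked the top camera, and a finger covered part of the dish in the wrist view. So the final figures use the earlier dish position.

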